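# Unlock the medicine box and hold the key turned

## Robot

A 6-joint arm with a two-finger parallel gripper is mounted at the origin on a cart in front of the work surface, level with it; the furniture and walls round the work are solid. World frame = base frame: x ahead of the robot, y to its left, z up, the work surface at z = 0. Lengths are in m, angles in rad, forces in N, time in s.
With the tool pointing down it reaches from about 0.3 to 0.775 m from the base axis. Payload 14.6 kg.
Tool frame: the origin (TCP) lies at the very end of the fingers, on their centre line; the grasp point (between the pads) lies 19 mm behind it; y points along the fingers, x is the direction in which the jaws open and shut, and the axes are right-handed (so a half turn about y gives the same grasp; the last joint's range is limited). The gripper opens to 94 mm and grips with 3 to 60 N. Pads are 16 mm wide; open, the fingers measure 119 mm over their backs; the gripper's body (75 mm by 177 mm) begins 78 mm behind the grasp point.
Start: joints at [-1.374, 0.3, 1.521, -0, 1.321, -0.067], TCP at [0.143, -0.531, 0.205] pointing down, gripper open.
Joint ranges: [-3.03, 3.03], [-0.79, 2.21], [0.23, 2.52], [-1.04, 4.18], [0, 3.07], [-2.55, 2.55]. Speed limits (rad/s): [2.22, 2.22, 2.57, 3.14, 3.14, 3.14].

## Interface

Orientations are given as [roll, pitch, yaw] about the fixed x, y, z axes, in that order (R = Rz(yaw) Ry(pitch) Rx(roll)).
In Python, from station import * gives the robot as it stands.
- The arm moves only by the tool send_rows, never from a script. Its argument "series" is text: rows parted by semicolons, each of 7 numbers parted by spaces: the turn, a rotation vector about the tool's x, y, z in units of 5 degrees (1.0 is 5 degrees), then the shift along the tool's x, y, z in cm, then the opening, from -1 (shut) to 1 (fully open). A call has exactly 10 rows; each row is the pose to reach, as a shift and turn from the pose commanded when the call began, along the tool's axes at that moment; what a row does not reach only later rows make up. A row lasts 1/12 s, in which the tool goes at most 41.7 mm and 7.16 degrees, less where a joint would pass 70% of its speed; a pose out of reach is approached as far as the arm can. A call with a gripper value outside its range is refused whole. The fingers move at their own pace and stop on an object; "newtons" is the grip in N (left out, the last holds). Time passes only in rows, so rows that repeat a pose let the fingers close, or fill a call up. It gives the time, the measured TCP pose, the force and the opening at its end, in the units of the state.
- get_obs(): the state, without advancing time (a new reading comes with each control period).
- camera(name): name is "scene" or "side" or "wrist"; returns the picture (384x512x3 uint8, red, green, blue); there is no depth.
- camera_info(name): a dict with "K" (3x3 intrinsics, pixels), "R" (3x3) and "t" (3): a world point X has camera coordinates R X + t; the wrist camera has in their place "mount" (4x4, takes a point from camera to tool coordinates, whose origin is the TCP and whose axes are the tool frame's). Camera axes: x right, y down, z forward; pixel columns grow to the right and rows downward; lengths in m; the calibration is good to about 2 mm. A picture is of the moment at which its call begins: read the wrist's pose just before it. camera_info takes no time and is no camera call.
- hand_in(): hands the job in, once; it reports no verdict.
The state is a dict: "time_s": time; "qpos": joint angles; "joint_vel": joint speeds; "tau": joint torques, N m; "ee_pos": TCP position; "eef_rot": TCP orientation; "force": force on the tool from outside, world axes, zero at the start; "moment": the same for the moment, N m; "grip_width": finger opening in m.
Only numpy, scipy, OpenCV 4.12 (cv2) and the standard library are available. Lean on these libraries where they do the work, as an engineer would, in place of code of your own. Each camera call takes 0.05 s, during which the arm holds its last target. There are 200 camera calls.

## Task

Take the larger key, the one with the rectangular head, out of the wooden key stand and push it down into the keyhole on top of the steel medicine box until its collar is home, jiggling it a little if the pins stick. Turn it clockwise, seen from above, a quarter turn to its stop so that the bolt draws back, and finish still gripping the key there against its spring so that the box stays unlocked. Leave the smaller key, the mug and the honey jar where they are.

Things in the scene. Friction and masses are not known exactly. Their poses are not given: they have to be found in the camera images.
- key: larger key, 81.5 mm long, 45 g. Origin on its axis at the underside of its round collar (20 mm wide, 3.5 mm thick); z up along the key, x along the width of blade and head. Above the collar a black rectangular head, 34 mm wide (x), 8 mm thick (y), z +3.5 to +47.5 mm, with a 10 x 8 mm hole near its top; grip across its thickness at z = 15 to 45 mm
- key_tip (a point): middle of the blade's rounded tip, at z = -34 mm of the larger key, axes as the key. The blade is flat, 16 mm (x) by 5 mm (y), from z = -34 to -12 mm; between it and the collar is a round shank 5 mm in diameter. The blade is the same either way round (half turn about z)
- spare_key: the smaller key, with a round head 24 mm in diameter and 6 mm thick (top at z = +32 mm), same axes and origin as the larger key; it does not turn in this lock and is to be left in the stand
- key_stand: fixed wooden block 120 x 50 x 42 mm, origin at the centre of its underside, x along its length. Two slots 18.5 x 7.5 mm, 38 mm deep, long side along x, at x = +28 and -28 mm; each holds a key upright with the collar resting on the top (z = 42 mm). The keys may be in either slot
- lockbox: fixed grey steel medicine box, 140 (x) x 100 x 62 mm, origin on the worktop right below the keyhole, x from front (-40 mm) to back (+100 mm). On its top a steel plate 40 x 40 mm, 6 mm proud, with the keyhole at its middle. Beyond the plate lie only a bolt (its top 5 mm above the plate, 17 mm from the hole's centre when fully drawn back) and its keeper (8 mm above the plate, 39 mm from the hole)
- keyhole (a point): centre of the keyhole at the plate's face, 68 mm above the worktop; axes as the box, z up. A slot 18 mm along x by 7 mm along y, widened to 24 x 13 mm at the face. The key is home when its origin is here, collar on the face. Two sprung sticky pins 18 and 26 mm down need up to 10 N of push. The key can turn only within 4 mm of home; once turned it cannot be pulled out
- lock_core (a joint): turn of the lock core by the key, rad: 0 at rest, grows clockwise seen from above about the keyhole's z, stop at 1.45. The blade has about 0.12 rad of play in it. A spring turns it back when let go (0.025 N m at rest, 0.075 at the stop). A steel bolt on the box draws back with it, up to 9.6 mm towards the front
- mug: bystander: plain mug 86 x 118 x 96 mm, origin under the centre of its outline, handle included
- honey_jar: bystander: jar 66 x 72 x 102 mm, origin at the centre of its underside
There are look-alikes about, which are no part of the job. What is shaped like the lockbox but blue is not meant.

How it is judged:
On the way, in this order (a step that is already met when the one before it is completed fails the run):
1. the larger key is drawn up out of the stand (more than 45 mm above its seat), gripped (height (world z) of key above 0.087 m and contact force between the fingers and key above 1 N), for 0.1 s.
2. the key is home in the keyhole (collar within 5 mm of the face, within 4 mm of the axis) before the core has turned 0.4 rad (z of key in the frame of keyhole below 0.005 m and horizontal distance between key and keyhole below 0.004 m and value of joint lock_core below 0.4 rad), for 0.1 s.
At the end, for the whole second after the job is handed in: The larger key sits in the keyhole (collar within 5 mm of the face, 4 mm of the axis), turned so that the core is past 1.25 rad, and stays so for the last second with the fingers gripping it; the smaller key has moved under 20 mm, mug and jar under 30 mm (value of joint lock_core above 1.25 rad and z of key in the frame of keyhole below 0.005 m and horizontal distance between key and keyhole below 0.004 m and contact force between the fingers and key above 1 N and distance of spare_key from where it was at the start of the episode below 0.02 m and distance of each of mug, honey_jar from where it was at the start of the episode below 0.03 m); the arm keeps its last pose, push and grip.
It fails at once if the smaller key, the mug or the jar is shifted (20 mm, 30 mm) or tipped (distance of spare_key from where it was at the start of the episode above 0.02 m or distance of any of mug, honey_jar from where it was at the start of the episode above 0.03 m or angle between any of mug, honey_jar's own z axis and vertical above 0.5 rad).
It also fails if it takes over 58 s, if anything falls off the work surface, if the arm or the gripper's body presses on something with over 40 N, if the wrist force passes 120 N, or if a joint passes its speed limit or range.

## Working session

There is one attempt and no reset: what is moved stays moved. The work goes in short steps, Python scripts to look and compute and a tool call to move; the robot and the scene stay as the last step left them, time stands still between calls to the robot, and variables do not carry over. Pictures are saved under pics/ and viewed, on a budget of 10 in all, crops included, one or two more only if the job needs it, and the job is handed in when it is done.

Besides the shell and the picture viewer there is one more tool, called as a command line: name --argument value ..., lists and objects as JSON in quotes. send_rows: Moves the arm, as the interface text tells. Its arguments: {"type":"object","properties":{"series":{"type":"string"},"newtons":{"type":"number"}},"required":["series"]}

```bash
mkdir -p pics; python3 - <<'E'
from station import *
import cv2,numpy as np
o=get_obs();print({k:np.round(o[k],4) for k in o})
for n in("scene","side"):
    im=camera(n);cv2.imwrite(f"pics/{n}0.png",im[:,:,::-1]);i=camera_info(n);print(n,i)
print(camera_info("wrist"))
a=cv2.imread("pics/scene0.png");b=cv2.imread("pics/side0.png")
cv2.imwrite("pics/s0.png",cv2.resize(a,(800,600)));cv2.imwrite("pics/d0.png",cv2.resize(b,(800,600)))
E
```

```text
{'time_s': np.float64(0.0), 'qpos': array([-1.3736,  0.3005,  1.5216, -0.    ,  1.3207, -0.0666]), 'joint_vel': array([ 0.0002,  0.0013, -0.0014,  0.0001,  0.0002, -0.0005]), 'tau': array([-5.00000e-04, -5.31816e+01, -3.52741e+01,  7.08000e-02,
        2.44000e-02, -1.00000e-04]), 'ee_pos': array([ 0.1434, -0.5307,  0.2049]), 'eef_rot': array([-1.5707e+00,  1.2000e-03, -1.3070e+00]), 'force': array([ 0.435 , -0.2624,  0.2351]), 'moment': array([ 0.0674,  0.0209, -0.0203]), 'grip_width': np.float64(0.0942)}
scene {'K': array([[369.14433823,   0.        , 258.00892552],
       [  0.        , 369.14433823, 184.90825167],
       [  0.        ,   0.        ,   1.        ]]), 'R': array([[-0.73838249, -0.67412801, -0.01851292],
       [-0.39258834,  0.45200436, -0.80097843],
       [ 0.54832992, -0.58416049, -0.5984069 ]]), 't': array([0.26876104, 0.34357739, 1.14372333])}
side {'K': array([[390.01075628,   0.        , 252.80905763],
       [  0.        , 390.01075628, 191.52692565],
       [  0.        ,   0.        ,   1.        ]]), 'R': array([[ 0.93589486, -0.35147665, -0.02376945],
       [-0.24183068, -0.59193982, -0.76884665],
       [ 0.25616156,  0.72530781, -0.63899127]]), 't': array([-0.56178379,  0.09514756,  1.45569623])}
{'K': array([[315.48814258,   0.        , 254.99293615],
       [  0.        , 315.48814258, 187.89932697],
       [  0.        ,   0.        ,   1.        ]]), 'mount': array([[ 9.99999966e-01,  4.41588891e-05, -2.57944588e-04,
         1.19821616e-05],
       [ 2.60105492e-04, -2.76259511e-01,  9.61083043e-01,
        -1.77676862e-01],
       [-2.88192863e-05, -9.61083077e-01, -2.76259513e-01,
         8.06724749e-02],
       [ 0.00000000e+00,  0.00000000e+00,  0.00000000e+00,
         1.00000000e+00]])}
```

View pics/s0.png

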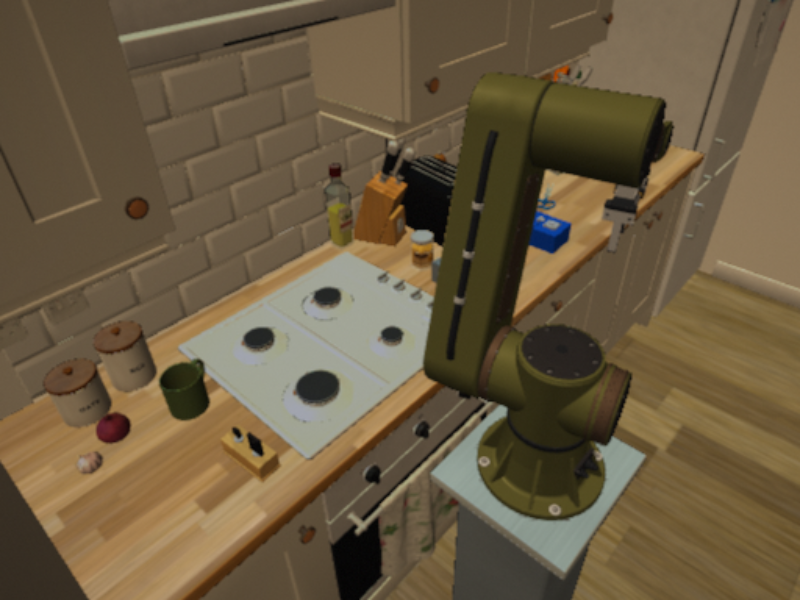

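View pics/d0.png

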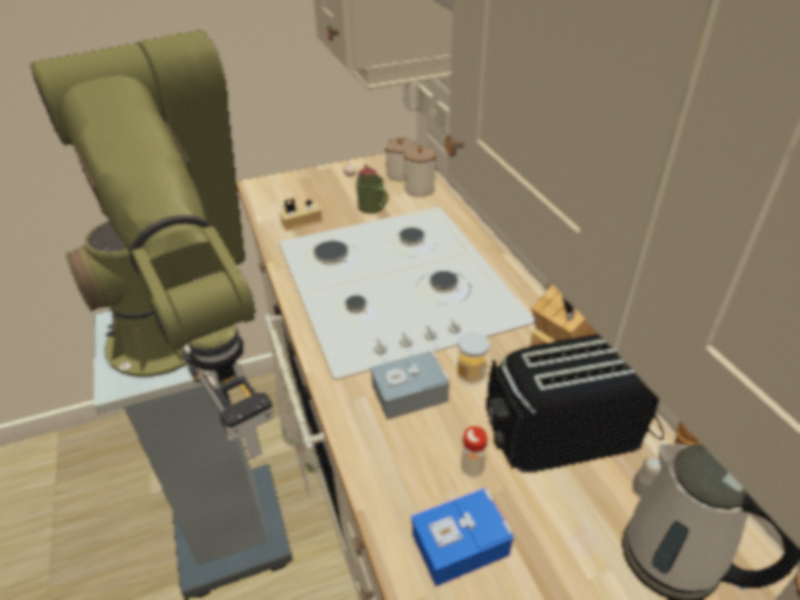

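Scene: the stand is at about (250,452), with the rectangular key to the right at (256,442). Side: the grey box's plate is at about (398,377) and the blue decoy is at (462,535). Next I'll turn these into rough positions.

```bash
cat > h.py <<'E'
import numpy as np, cv2
from scipy.spatial.transform import Rotation as Ro
from station import *
def cam(n,o=None):
    i=camera_info(n);K=i["K"]
    if n!="wrist": return K,i["R"],i["t"]
    M=i["mount"];Rw=Ro.from_euler("xyz",o["eef_rot"]).as_matrix()
    Rc=Rw@M[:3,:3];c=o["ee_pos"]+Rw@M[:3,3]
    return K,Rc.T,-Rc.T@c
def back(C,uv,z):
    K,R,t=C;d=R.T@np.linalg.solve(K,[uv[0],uv[1],1]);c=-R.T@t
    return c+d*(z-c[2])/d[2]
def proj(C,X):
    K,R,t=C;p=K@(R@np.asarray(X)+t);return p[:2]/p[2]
def tool(pos,yaw): # jaw axis x at world angle yaw, tool down
    return np.array(pos),Ro.from_euler("xyz",[-np.pi/2,0,yaw])
def delta(o,pos,yaw):
    R=Ro.from_euler("xyz",o["eef_rot"]);T=Ro.from_euler("xyz",[-np.pi/2,0,yaw])
    return np.rad2deg((R.inv()*T).as_rotvec())/5, R.inv().apply(np.array(pos)-o["ee_pos"])*100
def snap(n,f):
    o=get_obs();im=camera(n);cv2.imwrite(f,im[:,:,::-1]);return o,im
E
python3 - <<'E'
from h import *
s=1.5625;S=cam("scene");D=cam("side")
for n,uv,z in(("key sc",(256,452),.042),("spare sc",(238,440),.042),("stand corner R",(277,462),.042),("stand L",(223,437),.042)):print(n,back(S,np.array(uv)/s,z))
for n,uv,z in(("key sd",(291,209),.06),("spare",(309,205),.06),("plate",(398,377),.068),("boxFL",(373,372),.062),("boxFR",(383,395),.062),("boxBR",(447,381),.062),("boxBL",(431,355),.062),("jar top",(474,343),.1)):print(n,back(D,np.array(uv)/s,z))
E
```

```text
key sc [0.41003231 0.37408941 0.042     ]
spare sc [0.46100944 0.38058742 0.042     ]
stand corner R [0.36051797 0.36120371 0.042     ]
stand L [0.48995699 0.39630741 0.042     ]
key sd [0.4119032  0.36112319 0.06      ]
spare [0.46649857 0.36253156 0.06      ]
plate [ 0.4634118  -0.38643623  0.068     ]
boxFL [ 0.42187966 -0.34851415  0.062     ]
boxFR [ 0.41996684 -0.41572733  0.062     ]
boxBR [ 0.55444139 -0.42887789  0.062     ]
boxBL [ 0.55363373 -0.34772768  0.062     ]
jar top [ 0.63553038 -0.38355525  0.1       ]
```

```bash
python3 - <<'E'
from h import *
o=get_obs();r,d=delta(o,[.455,-.386,.2],1.55);print(r,d)
E
```

```text
[-1.64292960e-02 -3.27390606e+01 -1.50299921e-03] [-5.84833224  0.503426   33.86049855]
```

send_rows --series "0 -0.7 0 -0.3 0 1.7 1; 0 -2 0 -0.9 0 5 1; 0 -3.4 0 -1.5 0 8.7 1; 0 -4.8 0 -2.1 0 12.5 1; 0 -6.2 0 -2.8 0 16.3 1; 0 -7.6 0 -3.5 0 20.2 1; 0 -9 0 -4.2 0 24.2 1; 0 -10.4 0 -4.9 0 28.2 1; 0 -11.8 0 -5.4 0.3 31.5 1; 0 -13.2 0 -5.8 0.5 33.9 1"

```text
time_s: 0.93
ee_pos: [0.4579, -0.3848, 0.1999]
eef_rot: [-1.57, 0.0, -0.147]
force: [-0.6, -0.6, 0.2]
grip_width: 0.0942
```

send_rows --series "0 -1.4 0 0 0 0 1; 0 -2.8 0 0 0 0 1; 0 -4.2 0 0 0 0 1; 0 -5.6 0 0 0 0 1; 0 -7 0 0 0 0 1; 0 -8.4 0 0 0 0 1; 0 -9.8 0 0 0 0 1; 0 -11.2 0 0 0 0 1; 0 -12.6 0 0 0 0 1; 0 -14 0 0 0 0 1"

```text
time_s: 1.77
ee_pos: [0.4554, -0.3865, 0.2]
eef_rot: [-1.57, -0.0, 1.073]
force: [0.2, 0.5, -0.5]
grip_width: 0.0939
```

send_rows --series "0 -1.4 0 0 0 0 1; 0 -2.8 0 0 0 0 1; 0 -4.2 0 0 0 0 1; 0 -5.0 0 0 0 0 1; 0 -5.4 0 0 0 0 1; 0 -5.5 0 0 0 0 1; 0 -5.5 0 0 0 0 1; 0 -5.5 0 0 0 0 1; 0 -5.5 0 0 0 0 1; 0 -5.5 0 0 0 0 1"

```text
time_s: 2.6
ee_pos: [0.4555, -0.3866, 0.2004]
eef_rot: [-1.571, -0.0, 1.546]
force: [0.1, 0.1, 0.2]
grip_width: 0.094
```

```bash
python3 - <<'E'
from h import *
o,im=snap("wrist","pics/w1.png");print({k:np.round(o[k],4).tolist() for k in o})
np.save("o1.npy",np.r_[o["ee_pos"],o["eef_rot"]])
cv2.imwrite("pics/w1b.png",cv2.resize(cv2.imread("pics/w1.png"),(800,600),interpolation=cv2.INTER_CUBIC))
E
```

```text
{'time_s': 2.6, 'qpos': [-0.765, 0.41, 1.3846, -0.0, 1.3471, -2.3109], 'joint_vel': [0.0018, -0.0015, -0.0001, 0.0, 0.0026, -0.0038], 'tau': [-0.0016, -59.6672, -35.5668, -0.0604, 0.0449, 0.0184], 'ee_pos': [0.4555, -0.3866, 0.2004], 'eef_rot': [-1.5707, -0.0, 1.546], 'force': [0.0521, 0.1195, 0.1875], 'moment': [0.0079, -0.1347, 0.0555], 'grip_width': 0.094}
```

View pics/w1b.png

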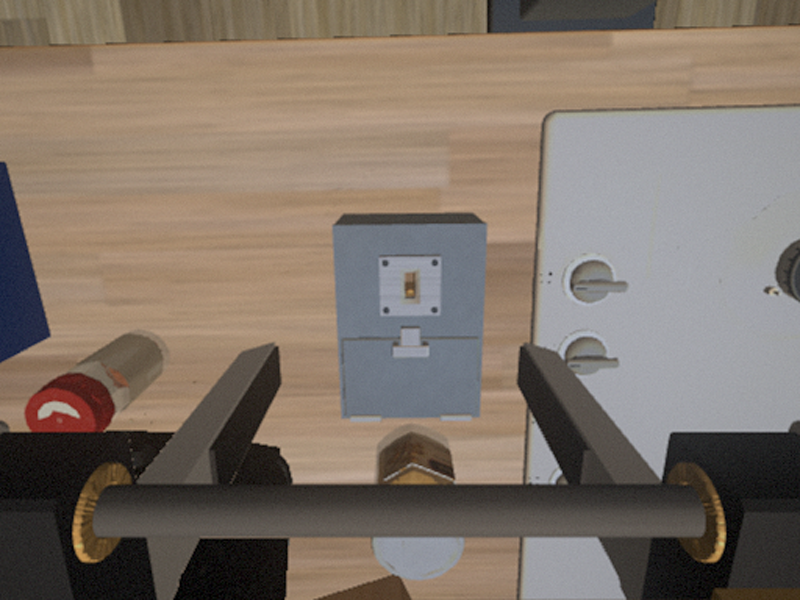

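The plate's corners are at about (379,257), (441,257), (442,316) and (379,315), with the hole at (411,287). The grey box's front faces the robot. I'll refine the plate.

```bash
python3 - <<'E'
from h import *
v=np.load("o1.npy");o=dict(ee_pos=v[:3],eef_rot=v[3:]);C=cam("wrist",o);s=1.5625
im=cv2.imread("pics/w1.png");hsv=cv2.cvtColor(im,cv2.COLOR_BGR2HSV)
roi=(slice(155,212),slice(225,300))
g=im[roi].min(2);th,_=cv2.threshold(g,0,255,cv2.THRESH_OTSU);print("th",th)
m=(g>165).astype(np.uint8)
n,l,st,c=cv2.connectedComponentsWithStats(m);k=1+np.argmax(st[1:,4]);print(st[k])
rr=cv2.minAreaRect(np.argwhere(l==k)[:,::-1].astype(np.float32)+[225,155]);print(rr)
p=np.array([back(C,u,.068) for u in cv2.boxPoints(rr)]);print(p,p.mean(0),np.linalg.norm(np.roll(p,1,0)-p,axis=1))
h=hsv[165:205,245:285];mm=(h[...,1]>90);yx=np.argwhere(mm)
rh=cv2.minAreaRect(yx[:,::-1].astype(np.float32)+[245,165]);print("hole",rh,back(C,rh[0],.068),len(yx))
q=[back(C,np.array(u)/s,.062) for u in((334,224),(487,224),(480,417),(343,417))];print(np.array(q))
E
```

```text
th 129.0Traceback (most recent call last):
  File "<stdin>", line 7, in <module>
    return _wrapfunc(a, 'argmax', axis=axis, out=out, **kwds)
    return bound(*args, **kwds)
ValueError: attempt to get argmax of an empty sequence
```

```bash
python3 - <<'E'
from h import *
v=np.load("o1.npy");o=dict(ee_pos=v[:3],eef_rot=v[3:]);C=cam("wrist",o);s=1.5625
im=cv2.imread("pics/w1.png");hsv=cv2.cvtColor(im,cv2.COLOR_BGR2HSV)
g=im[158:206,234:292].min(2)
m=(g>129).astype(np.uint8)
n,l,st,c=cv2.connectedComponentsWithStats(m);k=1+np.argmax(st[1:,4]);print(st[k])
rr=cv2.minAreaRect(np.argwhere(l==k)[:,::-1].astype(np.float32)+np.float32([234,158]));print(rr)
p=np.array([back(C,u,.068) for u in cv2.boxPoints(rr)]);print(p,p.mean(0),np.linalg.norm(np.roll(p,1,0)-p,axis=1))
h=hsv[165:205,245:285];mm=(h[...,1]>90);yx=np.argwhere(mm)
rh=cv2.minAreaRect(yx[:,::-1].astype(np.float32)+np.float32([245,165]));print("hole",rh,back(C,rh[0],.068),len(yx))
q=[back(C,np.array(u)/s,.062) for u in((334,224),(487,224),(480,417),(343,417))];print(np.array(q))
E
```

```text
[   8    6   40   38 1225]
((261.5, 182.5), (37.0, 39.0), 90.0)
[[ 0.43890773 -0.39909889  0.068     ]
 [ 0.43988178 -0.36006875  0.068     ]
 [ 0.47891016 -0.36014763  0.068     ]
 [ 0.47790063 -0.40051404  0.068     ]] [ 0.45890007 -0.37995733  0.068     ] [0.03901857 0.03904229 0.03902846 0.04037903]
hole ((262.0, 182.0), (14.0, 4.0), 90.0) [ 0.45805769 -0.37943291  0.068     ] 54
[[ 0.41839499 -0.42689886  0.062     ]
 [ 0.42083998 -0.32881788  0.062     ]
 [ 0.55968358 -0.33039172  0.062     ]
 [ 0.55720961 -0.42890564  0.062     ]]
```

Keyhole is about (0.459,-0.379) and the box yaw about -0.013, consistent between plate, hole and outline. Moving above the stand.

send_rows --series "0 0 0 1.5 0 0.1 1; 0 0 0 4.5 0 0.3 1; 0 0 0 8.5 0 0.6 1; 0 0 0 12.5 0 0.9 1; 0 0 0 16.5 0 1.2 1; 0 0 0 20.5 0 1.6 1; 0 0 0 24.5 0 1.9 1; 0 0 0 28.5 0 2.2 1; 0 0 0 32.5 0 2.5 1; 0 0 0 36.5 0 2.8 1"

```text
time_s: 3.48
ee_pos: [0.4359, -0.0193, 0.2007]
eef_rot: [-1.572, 0.0, 1.546]
force: [1.2, -0.8, -0.3]
grip_width: 0.0939
```

send_rows --series "0 0 0 4 0.3 0.3 1; 0 0 0 8 0.6 0.6 1; 0 0 0 12 0.9 0.9 1; 0 0 0 16 1.3 1.2 1; 0 0 0 20 1.7 1.6 1; 0 0 0 24 2.1 1.9 1; 0 0 0 28 2.5 2.2 1; 0 0 0 32 2.8 2.5 1; 0 0 0 36 3 2.9 1; 0 0 0 38.8 3 3.1 1"

```text
time_s: 4.32
ee_pos: [0.4137, 0.3705, 0.1699]
eef_rot: [-1.57, 0.0, 1.548]
force: [1.1, 0.2, 0.2]
grip_width: 0.0937
```

send_rows --series "0 0 0 0 0 0 1; 0 0 0 0 0 0 1; 0 0 0 0 0 0 1; 0 0 0 0 0 0 1; 0 0 0 0 0 0 1; 0 0 0 0 0 0 1; 0 0 0 0 0 0 1; 0 0 0 0 0 0 1; 0 0 0 0 0 0 1; 0 0 0 0 0 0 1"

```text
time_s: 5.15
ee_pos: [0.4148, 0.3676, 0.1705]
eef_rot: [-1.571, -0.0, 1.547]
force: [0.8, 0.2, 0.7]
grip_width: 0.0939
```

```bash
python3 - <<'E'
from h import *
o,im=snap("wrist","pics/w2.png");print({k:np.round(o[k],4).tolist() for k in ("time_s","qpos","ee_pos","eef_rot","force")})
np.save("o2.npy",np.r_[o["ee_pos"],o["eef_rot"]])
cv2.imwrite("pics/w2b.png",cv2.resize(cv2.imread("pics/w2.png"),(800,600),interpolation=cv2.INTER_CUBIC))
E
```

```text
{'time_s': 5.15, 'qpos': [0.659, 0.3396, 1.5524, 0.0, 1.2496, -0.8875], 'ee_pos': [0.4148, 0.3676, 0.1705], 'eef_rot': [-1.5708, -0.0, 1.5465], 'force': [0.8282, 0.1554, 0.6611]}
```

View pics/w2b.png

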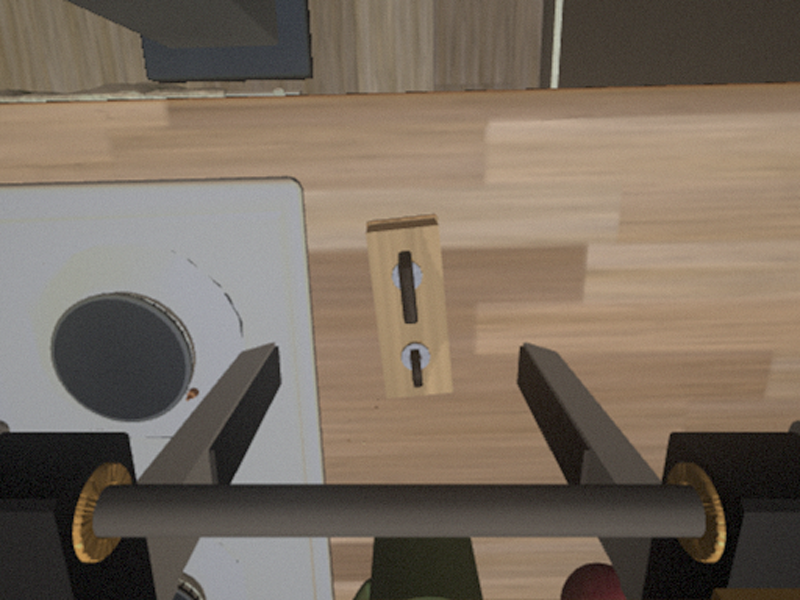

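Stand top corners: (367,231), (439,224), (453,391), (388,397). The large key is nearer the robot (head from (404,253) to (411,322), collar at (407,275)), and the spare is at (416,357).

```bash
python3 - <<'E'
from h import *
v=np.load("o2.npy");o=dict(ee_pos=v[:3],eef_rot=v[3:]);C=cam("wrist",o);s=1.5625
p=np.array([back(C,np.array(u)/s-.2,.042) for u in((367,231),(439,224),(453,391),(388,397))]);print(p,p.mean(0))
print("len",np.linalg.norm(np.roll(p,-1,0)-p,axis=1))
ax=(p[3]+p[2]-p[0]-p[1])/2;yaw=np.arctan2(ax[1],ax[0]);print("yaw",yaw)
X=np.array([np.cos(yaw),np.sin(yaw),0]);k=p.mean(0)-.028*X;print("key est",k)
# head mask: dark pixels
im=cv2.imread("pics/w2.png");m=(im.max(2)<75).astype(np.uint8)[150:255,240:285]
n,l,st,c=cv2.connectedComponentsWithStats(m)
for j in range(1,n):
  if st[j,4]>60:
    r=cv2.minAreaRect(np.argwhere(l==j)[:,::-1].astype(np.float32)+np.float32([240,150]));print(st[j],r)
    b=cv2.boxPoints(r);print(b)
# predicted
Y=np.array([-X[1],X[0],0])
for z in(.0895,.0455):print(z,[np.round(proj(C,np.r_[k[:2],z]+a*.017*X+b*.004*Y),1).tolist() for a in(-1,1) for b in(-1,1)])
E
```

```text
[[0.38098012 0.34866928 0.042     ]
 [0.37771019 0.39355083 0.042     ]
 [0.49241703 0.40295045 0.042     ]
 [0.4958759  0.35827687 0.042     ]] [0.43674581 0.37586186 0.042     ]
len [0.04500051 0.11509132 0.04480727 0.11529677]
yaw 0.08259471950591665
key est [0.40884126 0.37355183 0.042     ]
[ 15  11  12  46 372] ((260.2574157714844, 183.5742645263672), (45.57270050048828, 8.557319641113281), 84.2894058227539)
[[253.73265 161.32674]
 [262.2475  160.47527]
 [266.78217 205.8218 ]
 [258.26733 206.67326]]
[ 23  74   7  23 123] ((265.92352294921875, 235.005859375), (22.39537811279297, 5.368755340576172), 85.60128784179688)
[[262.3882  224.04704]
 [267.74118 223.63527]
 [269.45883 245.96468]
 [264.10587 246.37645]]
0.0895 [[255.0, 169.2], [264.5, 168.2], [259.2, 207.2], [268.3, 206.3]]
0.0455 [[255.0, 159.2], [263.2, 158.4], [258.6, 192.5], [266.5, 191.7]]
```

```bash
python3 - <<'E'
from h import *
o=get_obs()
for z in(.12,.053):print(delta(o,[.4085,.373,z],.083+np.pi/2))
E
```

```text
(array([-2.31263076e-05, -1.22861558e+00, -1.10626199e-05]), array([0.52664146, 5.045519  , 0.64178271]))
(array([-2.31263076e-05, -1.22861558e+00, -1.10626199e-05]), array([ 0.52664864, 11.745519  ,  0.64176957]))
```

send_rows --series "0 -0.6 0 0.3 0.6 0.3 1; 0 -1.2 0 0.5 1.8 0.6 1; 0 -1.2 0 0.5 3.6 0.6 1; 0 -1.2 0 0.5 5.4 0.6 1; 0 -1.2 0 0.5 7.2 0.6 1; 0 -1.2 0 0.5 9 0.6 1; 0 -1.2 0 0.5 10.4 0.6 1; 0 -1.2 0 0.5 11.3 0.6 1; 0 -1.2 0 0.5 11.7 0.6 1; 0 -1.2 0 0.5 11.7 0.6 1" --newtons 50

```text
time_s: 6.03
ee_pos: [0.4088, 0.3727, 0.053]
eef_rot: [-1.57, 0.0, 1.651]
force: [0.1, 0.1, -0.3]
grip_width: 0.0937
```

```bash
python3 - <<'E'
from h import *
o,im=snap("wrist","pics/w3.png");print({k:np.round(o[k],4).tolist() for k in ("time_s","qpos","ee_pos","eef_rot","force")})
cv2.imwrite("pics/w3b.png",cv2.resize(cv2.imread("pics/w3.png")[130:384,100:420],(800,600),interpolation=cv2.INTER_CUBIC))
E
```

```text
{'time_s': 6.0333, 'qpos': [0.673, 0.48, 1.655, 0.0, 1.0075, -0.9784], 'ee_pos': [0.4088, 0.3727, 0.053], 'eef_rot': [-1.57, 0.0005, 1.6514], 'force': [0.1276, 0.0908, -0.334]}
```

View pics/w3b.png

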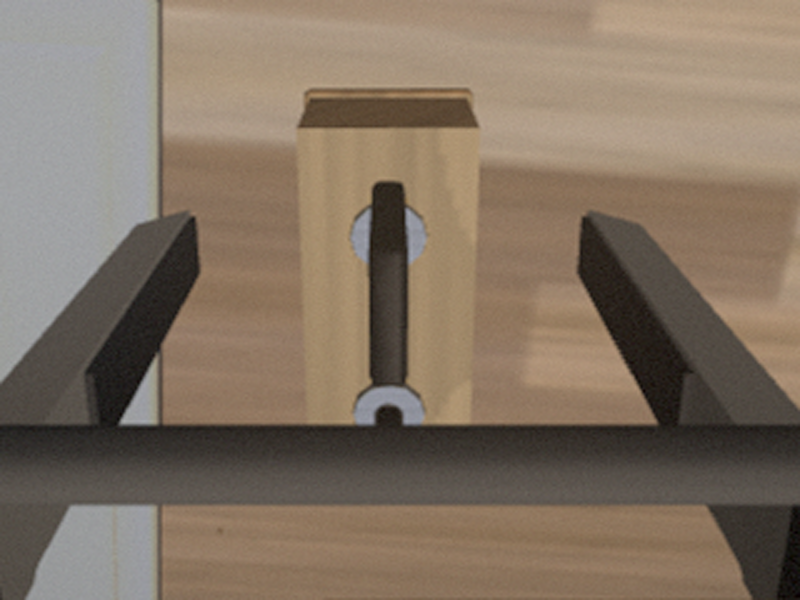

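The key stands upright and centred between the fingers (388 against 388), and its edges are vertical in view, so the yaw is right. Collar centre is at (388,236) in the crop.

```bash
python3 - <<'E'
from h import *
o=get_obs();C=cam("wrist",o)
print(back(C,(100+388*.4-.2,130+236*254/600-.2),.0455),o["ee_pos"])
c=back(C,(100+388*.4,130+236*254/600),.0455)
for d in (-.01,.01):print((proj(C,c+[d,0,0])[1]-130)*600/254)
E
```

```text
[0.40952117 0.37298026 0.0455    ] [0.40900453 0.37289847 0.05373128]
201.42039857360723
269.64247145791137
```

send_rows --series "0 0 0 0 0 0 0; 0 0 0 0 0 0 -0.5; 0 0 0 0 0 0 -1; 0 0 0 0 0 0 -1; 0 0 0 0 0 0 -1; 0 0 0 0 0 0 -1; 0 0 0 0 0 0 -1; 0 0 0 0 0 0 -1; 0 0 0 0 0 0 -1; 0 0 0 0 0 0 -1" --newtons 50

```text
time_s: 6.92
ee_pos: [0.4089, 0.3728, 0.0534]
eef_rot: [-1.571, 0.0, 1.651]
force: [-0.1, -0.9, -0.2]
grip_width: 0.031
```

send_rows --series "0 0 0 0 0 0 -1; 0 0 0 0 0 0 -1; 0 0 0 0 0 0 -1; 0 0 0 0 0 0 -1; 0 0 0 0 0 0 -1; 0 0 0 0 0 0 -1; 0 0 0 0 0 0 -1; 0 0 0 0 0 0 -1; 0 0 0 0 0 0 -1; 0 0 0 0 0 0 -1"

```text
time_s: 7.75
ee_pos: [0.4089, 0.3728, 0.0535]
eef_rot: [-1.571, -0.0, 1.651]
force: [0.3, -0.2, -0.3]
grip_width: 0.0078
```

send_rows --series "0 0 0 0 -0.2 0 -1; 0 0 0 0 -0.6 0 -1; 0 0 0 0 -1.3 0 -1; 0 0 0 0 -2.1 0 -1; 0 0 0 0 -3 0 -1; 0 0 0 0 -4 0 -1; 0 0 0 0 -5 0 -1; 0 0 0 0 -6.2 0 -1; 0 0 0 0 -7.5 0 -1; 0 0 0 0 -8 0 -1"

```text
time_s: 8.58
ee_pos: [0.4094, 0.3732, 0.136]
eef_rot: [-1.573, -0.002, 1.651]
force: [1.2, 0.9, -0.3]
grip_width: 0.0076
```

```bash
python3 - <<'E'
from h import *
o,im=snap("wrist","pics/w4.png");print({k:np.round(o[k],4).tolist() for k in ("time_s","qpos","ee_pos","eef_rot","force","moment","grip_width")})
t=[.459,-.379,.16];print(delta(o,t,1.651),delta(o,t,np.pi/2-.013))
E
```

```text
{'time_s': 8.5833, 'qpos': [0.6731, 0.373, 1.5919, 0.0, 1.1739, -0.9783], 'ee_pos': [0.4094, 0.3732, 0.136], 'eef_rot': [-1.5731, -0.0015, 1.6514], 'force': [1.1769, 0.9066, -0.2901], 'moment': [0.0417, -0.1327, 0.0065], 'grip_width': 0.0076}
(array([0.02609737, 0.00428279, 0.01774486]), array([-75.37371736,  -2.5180699 ,   1.10805514])) (array([0.02525161, 1.07231754, 0.01894826]), array([-75.37371736,  -2.5180699 ,   1.10805514]))
```

send_rows --series "0 0 0 -1.5 -1 0 -1; 0 0 0 -4.5 -2 0.1 -1; 0 0 0 -8.3 -2.5 0.1 -1; 0 0 0 -12.3 -2.5 0.2 -1; 0 0 0 -16.3 -2.5 0.2 -1; 0 0 0 -20.3 -2.5 0.3 -1; 0 0 0 -24.3 -2.5 0.4 -1; 0 0 0 -28.3 -2.5 0.4 -1; 0 0 0 -32.3 -2.5 0.5 -1; 0 0 0 -36.3 -2.5 0.5 -1"

```text
time_s: 9.47
ee_pos: [0.4326, 0.0087, 0.1584]
eef_rot: [-1.571, -0.0, 1.652]
force: [1.0, 0.5, -1.3]
grip_width: 0.0077
```

send_rows --series "0 0 0 -4 0 0.1 -1; 0 0.2 0 -8 0 0.1 -1; 0 0.5 0 -12 0 0.2 -1; 0 0.8 0 -16 0 0.2 -1; 0 1.07 0 -20 0 0.3 -1; 0 1.07 0 -24 0 0.4 -1; 0 1.07 0 -28 0 0.4 -1; 0 1.07 0 -32 0 0.5 -1; 0 1.07 0 -36 0 0.6 -1; 0 1.07 0 -39 0 0.6 -1"

```text
time_s: 10.3
ee_pos: [0.4578, -0.3815, 0.1579]
eef_rot: [-1.57, -0.0, 1.557]
force: [0.7, 0.7, 0.3]
grip_width: 0.0078
```

send_rows --series "0 0 0 0 0 0 -1; 0 0 0 0 0 0 -1; 0 0 0 0 0 0 -1; 0 0 0 0 0 0 -1; 0 0 0 0 0 0 -1; 0 0 0 0 0 0 -1; 0 0 0 0 0 0 -1; 0 0 0 0 0 0 -1; 0 0 0 0 0 0 -1; 0 0 0 0 0 0 -1"

```text
time_s: 11.13
ee_pos: [0.4585, -0.3786, 0.1585]
eef_rot: [-1.571, 0.0, 1.558]
force: [-0.8, -0.4, -0.1]
grip_width: 0.0076
```

```bash
python3 - <<'E'
from h import *
o,im=snap("wrist","pics/w5.png");print({k:np.round(o[k],4).tolist() for k in ("time_s","qpos","ee_pos","eef_rot","force","moment","grip_width")})
np.save("o5.npy",np.r_[o["ee_pos"],o["eef_rot"]])
_,s=snap("side","pics/d5.png")
a=cv2.resize(cv2.imread("pics/w5.png")[120:320,175:345],(400,470),interpolation=cv2.INTER_CUBIC)
b=cv2.resize(cv2.imread("pics/d5.png")[190:290,210:310],(400,400),interpolation=cv2.INTER_CUBIC)
b=cv2.copyMakeBorder(b,0,70,0,0,cv2.BORDER_CONSTANT)
cv2.imwrite("pics/c5.png",np.hstack([a,b]))
E
```

```text
{'time_s': 11.1333, 'qpos': [-0.7518, 0.4385, 1.4439, -0.0, 1.2591, -2.3098], 'ee_pos': [0.4585, -0.3786, 0.1585], 'eef_rot': [-1.5708, 0.0, 1.558], 'force': [-0.793, -0.4394, -0.083], 'moment': [-0.0136, -0.1326, 0.0466], 'grip_width': 0.0076}
```

View pics/c5.png

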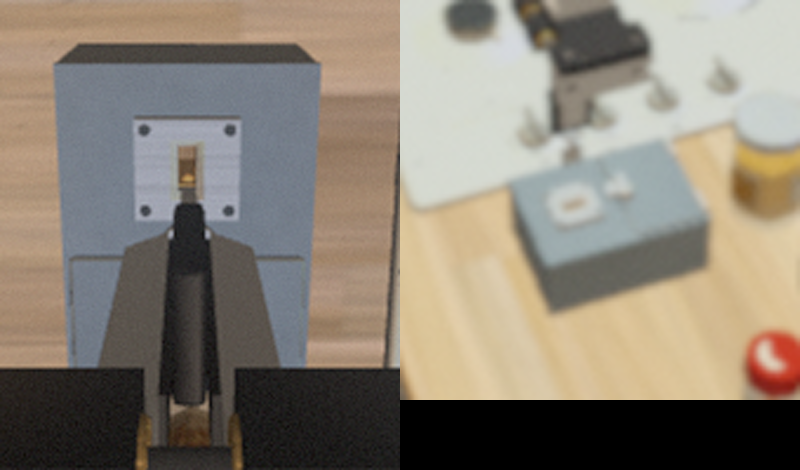

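Wrist view: the plate's centre is at (187.5,168) in the crop, hole column 188, key head column 189, so sideways alignment is within about 0.5 mm. The key hangs straight. Now the fore-aft value.

```bash
python3 - <<'E'
from h import *
v=np.load("o5.npy");o=dict(ee_pos=v[:3],eef_rot=v[3:]);C=cam("wrist",o)
f=lambda u:(175+u[0]*170/400-.2,120+u[1]*200/470-.2)
p=np.array([back(C,f(u),.068) for u in((134,117),(241,117),(241,219),(134,219))]);print(p,p.mean(0))
print("hole",[back(C,f(u),.068) for u in((188,143),(188,170))])
# predicted key tip & head top if origin at TCP+(.0007,0,-.0115)
k=o["ee_pos"]+[.0007,0,-.0115]
for z in(-.034,0,.0475):
  for dx in(-.017,-.010,-.008,.008,.010,.017):
    q=proj(C,k+[dx,0,z]);print(z,dx,np.round([(q[0]-175)*2.353,(q[1]-120)*2.35],1))
# subpixel plate edges: row/col intensity profiles
im=cv2.cvtColor(cv2.imread("pics/w5.png"),cv2.COLOR_BGR2GRAY).astype(float)
r=im[160:225,238:247].mean(1);print("rows160",np.round(r).astype(int))
c=im[172:185,225:285].mean(0);print("cols225",np.round(c).astype(int))
E
```

```text
[[ 0.43820206 -0.39851439  0.068     ]
 [ 0.43871151 -0.35895023  0.068     ]
 [ 0.47894919 -0.35867902  0.068     ]
 [ 0.47841683 -0.39985066  0.068     ]] [ 0.4585699  -0.37899857  0.068     ]
hole [array([ 0.44841163, -0.37867786,  0.068     ]), array([ 0.45896091, -0.37881555,  0.068     ])]
-0.034 -0.017 [187.4 160.1]
-0.034 -0.01 [187.7 181.4]
-0.034 -0.008 [187.8 187.4]
-0.034 0.008 [188.4 234.5]
-0.034 0.01 [188.5 240.3]
-0.034 0.017 [188.8 260.3]
0 -0.017 [187.3 195.2]
0 -0.01 [187.7 219.6]
0 -0.008 [187.8 226.5]
0 0.008 [188.5 280.2]
0 0.01 [188.6 286.8]
0 0.017 [188.9 309.4]
0.0475 -0.017 [187.1 269.2]
0.0475 -0.01 [187.6 299.8]
0.0475 -0.008 [187.7 308.4]
0.0475 0.008 [188.7 375.1]
0.0475 0.01 [188.8 383.1]
0.0475 0.017 [189.2 411. ]
rows160 [125 124 125 125 124 125 125 124 125  99 106 148 161 162 160 159 162 163
 164 167 164 163 163 163 166 164 159 160 162 164 160 161 165 165 166 166
 167 167 161 157 157 160 162 166 165 164 166 162 158 153 154 160 166 154
 132 124 123 120 119 115 105  94  87  85  85]
cols225 [125 125 125 124 125 124 138 159 159 144 132 131 137 151 163 165 165 165
 163 165 164 165 165 164 164 159 154 156 155 155 154 154 151 152 157 159
 161 164 164 164 165 164 165 165 163 153 135 130 132 139 158 162 140 122
 124 124 124 125 124 125]
```

send_rows --series "0 0 0 0 0.4 0 -1; 0 0 0 0 1.4 0.05 -1; 0 0 0 -0.04 2.4 0.05 -1; 0 0 0 -0.04 3.3 0.05 -1; 0 0 0 -0.04 4 0.05 -1; 0 0 0 -0.04 4.4 0.05 -1; 0 0 0 -0.04 4.7 0.05 -1; 0 0 0 -0.04 5 0.05 -1; 0 0 0 -0.04 5.3 0.05 -1; 0 0 0 -0.04 5.5 0.05 -1"

```text
time_s: 12.07
ee_pos: [0.4581, -0.3791, 0.1033]
eef_rot: [-1.571, 0.0, 1.558]
force: [-0.1, -0.2, -0.1]
grip_width: 0.0076
```

The tip is 10 mm below the face with no force, so it is in the slot.

send_rows --series "0 0 0 0 0.2 0 -1; 0 0 0 0 0.4 0 -1; 0 0 0 0 0.6 0 -1; 0 0 0 0 0.8 0 -1; 0 0 0 0 1 0 -1; 0 0 0 0 1.2 0 -1; 0 0 0 0 1.4 0 -1; 0 0 0 0 1.6 0 -1; 0 0 0 0 1.8 0 -1; 0 0 0 0 1.8 0 -1"

```text
time_s: 12.9
ee_pos: [0.4585, -0.3796, 0.0859]
eef_rot: [-1.573, 0.001, 1.558]
force: [-0.2, -3.2, 3.7]
grip_width: 0.0077
```

send_rows --series "0 0 0 -0.03 0.1 0 -1; 0 0 0 -0.03 0.2 0 -1; 0 0 0 -0.03 0.3 0 -1; 0 0 0 -0.03 0.4 0 -1; 0 0 0 -0.03 0.5 0 -1; 0 0 0 -0.03 0.55 0 -1; 0 0 0 -0.03 0.6 0 -1; 0 0 0 -0.03 0.65 0 -1; 0 0 0 -0.03 0.7 0 -1; 0 0 0 -0.03 0.7 0 -1"

```text
time_s: 13.73
ee_pos: [0.4583, -0.3793, 0.0794]
eef_rot: [-1.572, 0.0, 1.558]
force: [-0.7, 1.9, 12.4]
grip_width: 0.0077
```

```bash
python3 - <<'E'
from h import *
o=get_obs();print({k:np.round(o[k],4).tolist() for k in ("time_s","qpos","ee_pos","eef_rot","force","moment","grip_width")})
E
```

```text
{'time_s': 13.7333, 'qpos': [-0.7531, 0.525, 1.5135, 0.0003, 1.1023, -2.3113], 'ee_pos': [0.4583, -0.3793, 0.0794], 'eef_rot': [-1.5716, 0.0003, 1.5581], 'force': [-0.7154, 1.882, 12.4463], 'moment': [0.5579, -0.3437, -0.0309], 'grip_width': 0.0077}
```

send_rows --series "0 0 0 0 0.05 0 -1; 0 0.3 0 0 0.1 0 -1; 0 0 0 0 0.1 0 -1; 0 -0.3 0 0 0.1 0 -1; 0 0 0 0 0.1 0 -1; 0 0.3 0 0 0.1 0 -1; 0 0 0 0 0.1 0 -1; 0 -0.3 0 0 0.1 0 -1; 0 0 0 0 0.1 0 -1; 0 0 0 0 0.1 0 -1"

```text
time_s: 14.57
ee_pos: [0.4586, -0.3797, 0.0793]
eef_rot: [-1.572, 0.001, 1.557]
force: [-1.7, 2.5, 19.4]
grip_width: 0.0075
```

```bash
python3 - <<'E'
from h import *
o,im=snap("wrist","pics/w6.png");print({k:np.round(o[k],4).tolist() for k in ("time_s","qpos","ee_pos","eef_rot","force","moment","grip_width")})
snap("side","pics/d6.png")
a=cv2.resize(cv2.imread("pics/w6.png")[120:320,175:345],(400,470),interpolation=cv2.INTER_CUBIC)
b=cv2.resize(cv2.imread("pics/d6.png")[205:275,220:290],(400,400),interpolation=cv2.INTER_CUBIC)
b=cv2.copyMakeBorder(b,0,70,0,0,cv2.BORDER_CONSTANT)
cv2.imwrite("pics/c6.png",np.hstack([a,b]))
E
```

```text
{'time_s': 14.5667, 'qpos': [-0.7532, 0.5251, 1.5134, 0.0002, 1.1009, -2.31], 'ee_pos': [0.4586, -0.3797, 0.0793], 'eef_rot': [-1.5725, 0.0013, 1.5568], 'force': [-1.7218, 2.5039, 19.4471], 'moment': [0.7825, 0.0615, 0.1037], 'grip_width': 0.0075}
```

View pics/c6.png

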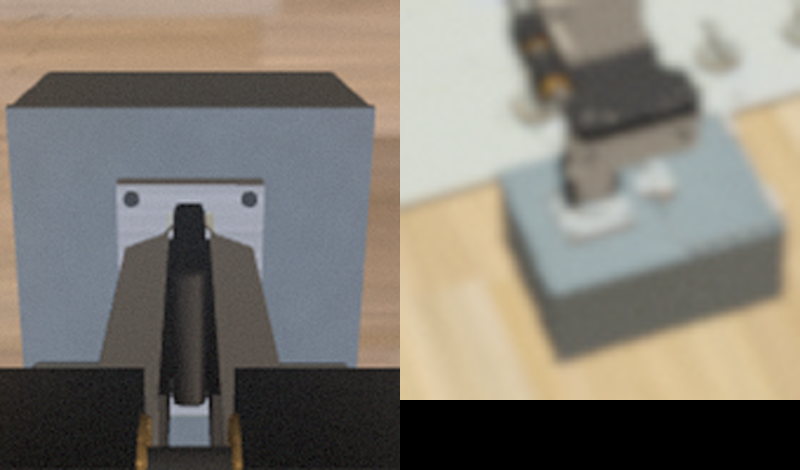

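The head sits at the same pixels in the gripper as before (rows 205 to 404), so nothing slipped. The collar is on the face with 19 N and no further travel, so the key is home. Now I'll ease the push and turn clockwise.

send_rows --series "0 0.3 0 0 -0.05 0 -1; 0 1 0 0 -0.08 0 -1; 0 2 0 0 -0.08 0 -1; 0 3 0 0 -0.08 0 -1; 0 4 0 0 -0.08 0 -1; 0 5 0 0.01 -0.08 0 -1; 0 6 0 0.02 -0.08 0 -1; 0 7 0 0.02 -0.08 -0.01 -1; 0 8 0 0.03 -0.08 -0.02 -1; 0 9 0 0.03 -0.08 -0.02 -1" --newtons 60

```text
time_s: 15.5
ee_pos: [0.4585, -0.3792, 0.0794]
eef_rot: [-1.572, -0.0, 0.769]
force: [-0.5, 2.8, 12.7]
grip_width: 0.0076
```

```bash
python3 - <<'E'
from h import *
o=get_obs();print({k:np.round(o[k],4).tolist() for k in ("time_s","qpos","ee_pos","eef_rot","force","moment","grip_width")})
E
```

```text
{'time_s': 15.5, 'qpos': [-0.7525, 0.5249, 1.5136, 0.0001, 1.102, -1.5211], 'ee_pos': [0.4585, -0.3792, 0.0794], 'eef_rot': [-1.5719, -0.0002, 0.7686], 'force': [-0.545, 2.78, 12.6801], 'moment': [0.4886, -0.1806, 0.1255], 'grip_width': 0.0076}
```

send_rows --series "0 1 0 0 0 0 -1; 0 2 0 0 0 0 -1; 0 3 0 0 0 0 -1; 0 4 0 0 0 0 -1; 0 5 0 0 0 0 -1; 0 6 0 0 0 0 -1; 0 7 0 0 0 0 -1; 0 8 0 0 0 0 -1; 0 8.6 0 0 0 0 -1; 0 9 0 0 0 0 -1"

```text
time_s: 16.33
ee_pos: [0.4592, -0.3788, 0.0794]
eef_rot: [-1.571, -0.002, -0.016]
force: [5.3, 4.2, 11.4]
grip_width: 0.0079
```

```bash
python3 - <<'E'
from h import *
o=get_obs();print({k:np.round(o[k],4).tolist() for k in ("time_s","qpos","ee_pos","eef_rot","force","moment","grip_width")})
E
```

```text
{'time_s': 16.3333, 'qpos': [-0.7518, 0.525, 1.5134, 0.0014, 1.1014, -0.737], 'ee_pos': [0.4592, -0.3788, 0.0794], 'eef_rot': [-1.571, -0.0022, -0.0155], 'force': [5.28, 4.1665, 11.3825], 'moment': [0.8756, -1.2907, 0.1533], 'grip_width': 0.0079}
```

send_rows --series "0 0.2 0 0 0 0 -1; 0 0.4 0 0 0 0 -1; 0 0.6 0 0 0 0 -1; 0 0.6 0 0 0 0 -1; 0 0.6 0 0 0 0 -1; 0 0.6 0 0 0 0 -1; 0 0.6 0 0 0 0 -1; 0 0.6 0 0 0 0 -1; 0 0.6 0 0 0 0 -1; 0 0.6 0 0 0 0 -1"

```text
time_s: 17.17
ee_pos: [0.4594, -0.3788, 0.0794]
eef_rot: [-1.571, -0.003, -0.065]
force: [4.8, 4.3, 10.3]
grip_width: 0.0076
```

```bash
python3 - <<'E'
from h import *
o,im=snap("wrist","pics/w7.png");print({k:np.round(o[k],4).tolist() for k in ("time_s","qpos","ee_pos","eef_rot","force","moment","grip_width")})
snap("side","pics/d7.png")
a=cv2.resize(cv2.imread("pics/w7.png")[120:320,175:345],(400,470),interpolation=cv2.INTER_CUBIC)
b=cv2.resize(cv2.imread("pics/d7.png")[205:275,220:290],(400,400),interpolation=cv2.INTER_CUBIC)
b=cv2.copyMakeBorder(b,0,70,0,0,cv2.BORDER_CONSTANT)
cv2.imwrite("pics/c7.png",np.hstack([a,b]))
E
```

```text
{'time_s': 17.1667, 'qpos': [-0.7517, 0.5251, 1.5133, 0.0016, 1.101, -0.6877], 'ee_pos': [0.4594, -0.3788, 0.0794], 'eef_rot': [-1.5712, -0.0027, -0.0647], 'force': [4.8471, 4.2655, 10.2521], 'moment': [0.7906, -1.3871, 0.1442], 'grip_width': 0.0076}
```

View pics/c7.png

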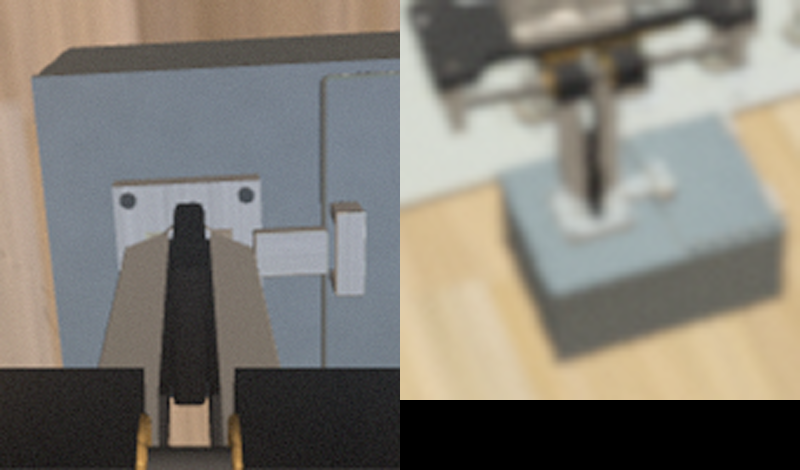

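The key is still aligned with the fingers, and the bolt spans crop columns 254 to 328 beside the keeper at 333. I'll measure the bolt against its 17 mm mark.

```bash
python3 - <<'E'
from h import *
o=get_obs();C=cam("wrist",o)
f=lambda u:(175+u[0]*170/400-.2,120+u[1]*200/470-.2)
H=np.array([.459,-.379])
X=np.array([np.cos(-.013),np.sin(-.013)])
for n,u,z in(("bolt near",(254,253),.073),("bolt near lower",(254,233),.073),("bolt far",(328,253),.073),("keeper L",(335,250),.076),("keeper R",(365,250),.076),("plate R",(261,178),.068),("plate L",(112,185),.068)):
  p=back(C,f(u),z);print(n,p,"along x",(p[:2]-H)@X*1e3)
# key yaw from head top edge direction in view, image columns
im=cv2.imread("pics/w7.png")
g=cv2.cvtColor(im,cv2.COLOR_BGR2GRAY)
for r in range(208,290,8):
  row=g[r,240:272].astype(int);print(r,row)
E
```

```text
bolt near [ 0.47698282 -0.37810224  0.073     ] along x 17.96963358594989
bolt near lower [ 0.47721505 -0.3723628   0.073     ] along x 18.12723130876736
bolt far [ 0.49676565 -0.37941207  0.073     ] along x 37.767812679701706
keeper L [ 0.49808306 -0.37735482  0.076     ] along x 39.058370741379285
keeper R [ 0.50596706 -0.37787671  0.076     ] along x 46.948491304155084
plate R [ 0.48007405 -0.35876504  0.068     ] along x 20.809219175902594
plate L [ 0.44021228 -0.3581091   0.068     ] along x -19.057704009615055
208 [166 168 171 169 163 162 164 165 160 113  30  43  40  46  38  44  45  46
  48  42  53 137 177 165 162 164 165 167 166 170 173 174]
216 [168 167 168 173 171 165 154 124  79  37  40  41  43  47  42  34  41  44
  40  35  44  43 108 148 157 159 169 167 164 167 175 172]
224 [118 120 120 112 119 121  92  44  39  44  43  46  44  43  45  49  44  47
  44  46  48  41  47  40  91 120 119 116 119 119 115 113]
232 [116 113 116 115 117 100  59  39  37  43  39  40  39  41  37  38  39  36
  37  38  39  44  30  42  58 100 119 116 115 118 118 115]
240 [118 118 113 117 122  86  37  41 
[... 207 characters left out ...]
  94 119 117 114 116 116]
256 [116 115 117 107  73  36  37  41  37  38  45  44  47  38  44  42  44  43
  40  45  46  40  34  35  35  35  69 106 118 115 118 115]
264 [115 119 119  91  45  35  42  33  35  35  43  38  42  43  43  42  41  42
  44  43  41  40  36  35  32  36  38  94 117 114 114 115]
272 [115 115 106  70  28  33  31  30  37  37  40  39  37  32  39  39  44  44
  37  33  41  37  37  30  35  37  32  62 103 113 113 111]
280 [113 113  91  38  35  35  35  33  31  33  36  40  41  33  34  29  40  41
  35  37  36  39  35  31  27  35  34  30  84 112 112 114]
288 [116  99  74  49  49  46  33  49  46  24  33  34  39  40  40  34  39  40
  38  40  35  35  51  53  25  46  52  51  63  97 113 110]
```

Corrected for the plate's own 0.9 mm bias, the bolt is about 17.1 mm from the hole, so fully drawn. I'll add a small extra twist as margin against play, then recheck.

send_rows --series "0 0.2 0 0 0 0 -1; 0 0.4 0 0 0 0 -1; 0 0.6 0 0 0 0 -1; 0 0.6 0 0 0 0 -1; 0 0.6 0 0 0 0 -1; 0 0.6 0 0 0 0 -1; 0 0.6 0 0 0 0 -1; 0 0.6 0 0 0 0 -1; 0 0.6 0 0 0 0 -1; 0 0.6 0 0 0 0 -1"

```text
time_s: 18.1
ee_pos: [0.4594, -0.3788, 0.0794]
eef_rot: [-1.571, -0.003, -0.117]
force: [5.6, 4.0, 11.3]
grip_width: 0.0073
```

```bash
python3 - <<'E'
from h import *
o,im=snap("wrist","pics/w8.png");print({k:np.round(o[k],4).tolist() for k in ("time_s","qpos","ee_pos","eef_rot","force","moment","grip_width")})
C=cam("wrist",o);H=np.array([.459,-.379]);X=np.array([np.cos(-.013),np.sin(-.013)])
g=cv2.cvtColor(im,cv2.COLOR_RGB2GRAY)
for x in (.470,):
  a=np.array([np.r_[H+X*d-.002*np.array([0,1]),.073] for d in np.arange(.014,.046,.0005)])
  uv=np.array([proj(C,p) for p in a]).astype(np.float32)
  v=cv2.remap(g,uv[:,:1],uv[:,1:],cv2.INTER_LINEAR).ravel();print([(round(14+.5*i,1),int(q)) for i,q in enumerate(v)])
for r in(208,240,272):print(g[r,240:272])
E
```

```text
{'time_s': 18.1, 'qpos': [-0.7516, 0.5252, 1.5132, 0.0015, 1.1008, -0.6356], 'ee_pos': [0.4594, -0.3788, 0.0794], 'eef_rot': [-1.5711, -0.0027, -0.1167], 'force': [5.5755, 4.0309, 11.2656], 'moment': [0.7272, -1.5136, 0.4561], 'grip_width': 0.0073}
[(14.0, 118), (14.5, 120), (15.0, 121), (15.5, 120), (16.0, 116), (16.5, 118), (17.0, 119), (17.5, 119), (18.0, 125), (18.5, 150), (19.0, 165), (19.5, 169), (20.0, 167), (20.5, 165), (21.0, 167), (21.5, 168), (22.0, 169), (22.5, 168), (23.0, 169), (23.5, 168), (24.0, 168), (24.5, 168), (25.0, 168), (25.5, 165), (26.0, 167), (26.5, 167), (27.0, 166), (27.5, 167), (28.0, 166), (28.5, 168), (29.0, 168), (29.5, 165), (30.0, 165), (30.5, 166), (31.0, 167), (31.5, 167), (32.0, 167), (32.5, 168), (33.0, 167), (33.5, 166), (34.0, 165), (34.5, 164), (35.0, 167), (35.5, 167), (36.0, 168), (36.5, 169), (37.0, 166), (37.5, 149), (38.0, 134), (38.5, 127), (39.0, 127), (39.5, 129), (40.0, 149), (40.5, 163), (41.0, 168), (41.5, 167), (42.0, 167), (42.5, 164), (43.0, 165), (43.5, 167), (44.0, 169), (44.5, 168), (45.0, 167), (45.5, 168)]
[169 171 170 168 163 163 163 172 155  94  33  41  39  46  43  42  40  44
  37  39  55 135 172 162 162 164 166 166 168 167 173 170]
[115 115 117 118 120  89  39  34  42  44  45  46  49  43  46  46  43  48
  44  45  46  43  41  39  42  89 115 119 115 116 117 118]
[113 120 110  73  39  35  37  39  36  37  36  40  44  43  43  40  43  41
  40  40  35  40  39  35  36  35  28  63 103 114 118 119]
```

The turning moment jumped from 0.14 to 0.46 N m, so the core is against its stop. The height is unchanged with 11 N of push, and the grip is firm.

```bash
python3 - <<'E'
from h import *
hand_in();o=get_obs();print(o["time_s"],o["ee_pos"],o["eef_rot"],o["moment"],o["grip_width"])
E
```

```text
the job is handed in; nothing more can be done
the job is handed in; nothing more can be done
```

The larger key is home in the grey box's keyhole, turned clockwise to its stop and still held with a 60 N grip. I handed the job in at about 18 s of the 58 s allowed; no verdict was reported.

**What I did:** I took the rectangular-head key from the stand slot nearest the robot, lifted it about 82 mm and carried it to the box. I then pushed it down until the collar met the face, jiggling it slightly, and turned it.

**Last checks:**
- **Seating:** The tool height was 79.4 mm against 79.5 mm expected for home. Pushing harder raised the force to 19 N with almost no further travel, and about 11 N of push remained at the end.
- **Turn:** The gripper had turned 1.67 rad. The turning moment jumped from 0.14 to 0.46 N m over the last 3 degrees, which is the stop.
- **Bolt:** It measured about 17 to 18 mm from the hole in the view before the last small twist. Fully drawn back is 17 mm. I did not measure it cleanly afterwards because a finger covers its near end.
- **Grip:** The finger opening was 7.3 mm on the nominally 8 mm head, and the key stayed aligned in the fingers.

**Not checked:** I took no fresh picture of the smaller key, mug or jar after the lift. There was no sign of contact with any of them on the way. The lock core's angle itself cannot be read, so I inferred it from the turn, the moment and the bolt. The state read after hand-in was refused.

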